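# Pull up the pop-up socket column and hold it up

### The arm

A 7-joint arm with a two-finger parallel gripper is mounted at the origin on a cart in front of the work surface, level with it; the furniture and walls round the work are solid. World frame = base frame: x ahead of the robot, y to its left, z up, the work surface at z = 0. Lengths are in m, angles in rad, forces in N, time in s.
With the tool pointing down it reaches from about 0.4 to 0.85 m from the base axis. Payload 4.5 kg.
Tool frame: the origin (TCP) lies at the very end of the fingers, on their centre line; the grasp point (between the pads) lies 19 mm behind it (tcp_to_grasp is the z of the grasp point in the tool frame, in m); z points along the fingers, y is the line along which they close (so a half turn about z gives the same grasp; the last joint's range is limited). The gripper opens to 88 mm and grips with 3 to 60 N. Pads are 18 mm wide; open, the fingers measure 123 mm over their backs; the gripper's body (75 mm by 187 mm) begins 45 mm behind the grasp point.
Start: joints at [-1.21, 0.689, -0.195, 1.565, 0.157, 0.902, -0.215], TCP at [0.201, 0.592, 0.239] pointing down, gripper open.
Joint ranges: [-3.01, 3.01], [-0.46, 2.08], [-1.47, 1.51], [0.13, 2.56], [-1, 4.14], [0.04, 2.09], [-2.66, 2.66]. Speed limits (rad/s): [2.57, 2.57, 3.14, 3.14, 3.14, 3.14, 3.14].

### API

Orientations are given as a unit quaternion [x, y, z, w].
In Python, from plant import * gives the robot as it stands. The module is installed in compiled form; this text tells all that it offers.
- The arm moves only by the shell command python3 -m jog 'ROWS' [OPENING] [FORCE]. ROWS is JSON, a list that holds one entry, the list of rows, each a list of 6 numbers: the shift along the tool's x, y, z in m, then the turn, a rotation vector about the tool's x, y, z in rad. In form: [[[dx, dy, dz, ax, ay, az], ...]]. A call has 1 to 12 rows; each row shifts and turns the commanded pose from where the row before left it, along the tool's axes as they then stand; what a row does not reach is not made up. A row lasts 1/8 s, in which the tool goes at most 62.5 mm and 10.7 degrees, less where a joint would pass 70% of its speed; a pose out of reach is approached as far as the arm can. A call with a gripper value outside its range is refused whole. OPENING is the finger opening in m, from 0 to 0.0881, set as the call begins (- or left out, the last holds). The fingers move at their own pace and stop on an object; FORCE is the grip in N (left out, the last holds). Time passes only in rows, so rows that do not move let the fingers close. It gives the time, the measured TCP pose, the force, the opening and the grip force at its end, in the units of the state.
- get_state(): the state, without advancing time (a new reading comes with each control period).
- snapshot(name): name is "scene" or "top" or "wrist"; returns a dict with "frame" (420x560x3 uint8, red, green, blue), "mtx" (3x3 intrinsics, pixels), "xyz" and "orientation" of the camera in the world; the wrist camera has in their place "mount" (4x4, takes a point from camera to tool coordinates, whose origin is the TCP and whose axes are the flange's). Camera axes: x right, y down, z forward; pixel columns grow to the right and rows downward; lengths in m; the calibration is good to about 2 mm. A picture is of the moment at which its call begins: read the wrist's pose just before it. There is no depth.
- finish_job(): hands the job in; it is judged then, once.
The state is a dict: "clock": time; "q": joint angles; "qd": joint speeds; "joint_torque": joint torques, N m; "tool_pos": TCP position; "eef_rot": TCP orientation; "contact_force": force on the tool from outside, world axes, zero at the start; "moment": the same for the moment, N m; "opening": opening from 0.0 (shut) to 1.0 (fully open); "finger_force": force on a finger pad.
Only numpy, scipy, OpenCV 4.12 (cv2) and the standard library are available. Lean on these libraries where they do the work, as an engineer would, in place of code of your own. Each camera call takes 0.05 s, during which the arm holds its last target. There are 200 camera calls.

### The job

Raise the pop-up socket column in the worktop for me: press its release button fully down and let go of it so that the column head pops up, then take the head and pull it straight up past its first stop to its second stop. It sinks again when let go, so finish while still gripping it, held still at the second stop with both sections fully out. Leave everything else on the worktop where it stands.

Things in the scene. Friction and masses are not known exactly. Their poses are not given: they have to be found in the camera images.
- tower: pop-up socket column fixed in the worktop: flat steel plate 172 x 84 x 8 mm (x -116 to +56, y -42 to +42 mm in its frame). Origin at worktop level on the upright axis of the round column; z up; its -x axis points from the column to the release button. A dark collar ring 68 mm across, rim 14 mm above the worktop, surrounds the column, which is flush with it when sunk
- tower_mid (a joint): outer section of the column, aluminium tube 50 mm across: travel up out of the plate, 0 = sunk, 0.08 m = second stop (fully out). A return spring and its weight hold it down: about 4 N upward on the head start to move it, about 5 N hold it at the stop; it sinks when let go
- tower_head (a joint): inner section (head), upright aluminium cylinder 42 mm across: travel up out of the outer section, 0 = sunk and latched, 0.08 m = first stop (pulling on then lifts the outer section too, 0.16 m in all). Latched, it cannot be pulled. The release button frees it; a spring lifts it within about half a second to about 0.035, where it floats; about 2 N pull it on to the first stop
- tower_top (a point): centre of the flat top of the head: 14 mm above the worktop when sunk, about 49 mm popped up, 174 mm at the second stop. Popped up, 35 mm of cylinder stand free above the collar: grip it there from above across its 42 mm, best with the fingers closing along the tower's y, clear of the button
- release (a joint): release button: round spring push button, 26 mm across, on the plate 80 mm from the column axis. Travel downward: 0 = out, 0.006 m = fully down (takes 5 N); springs back when let go. The latch opens at about 4.4 mm; press on to the bottom
- release_top (a point): centre of the top of the release button; press straight down here. It lies at x = -80 mm, y = 0, 30 mm above the worktop in the tower's frame
- salt: salt shaker, bystander, 44 mm across, 90 mm tall, origin at its foot
- spice: spice jar, bystander, 45 mm across, 106 mm tall, origin at its foot
- mug: mug, bystander, 89 x 120 mm, 98 mm tall, origin at its foot
- tin: small food tin, bystander, 57 mm across, 72 mm tall, origin at its foot

How it is judged:
By the outcome, as a careful person would: the job done as asked, in the order asked, and still so for the second after the job is handed in, while the arm keeps its last pose, push and grip.
It also fails if it takes over 40 s, if anything falls off the work surface, if the arm or the gripper's body presses on something with over 40 N, if the wrist force passes 120 N, or if a joint passes its speed limit or range.

## Working session

There is one attempt and no reset: what is moved stays moved. The work goes in short steps, Python scripts to look and compute and a shell command to move; the robot and the scene stay as the last step left them, time stands still between calls to the robot, and variables do not carry over. Pictures are saved under pics/ and viewed, at most 10 in all, crops included, and the job is handed in when it is done.

```bash
mkdir -p pics; python3 - <<'E'
from plant import *
import cv2,numpy as np
s=get_state();print(s)
for n in("scene","top"):
    d=snapshot(n);cv2.imwrite(f"pics/{n}0.png",cv2.cvtColor(d["frame"],cv2.COLOR_RGB2BGR))
    print(n,d["mtx"],d["xyz"],d["orientation"])
print(snapshot("wrist")["mount"])
E
```

```text
{'clock': 0.0, 'q': array([-1.21021158,  0.68999263, -0.19452888,  1.56634943,  0.1573187 ,
        0.90249041, -0.21509664]), 'qd': array([ 9.72542429e-04,  2.08711902e-04, -1.86064132e-03, -8.10275163e-04,
        8.62705636e-05, -1.65620858e-04,  1.66105615e-03]), 'joint_torque': array([-2.46696627e-04, -5.27563119e+01, -1.26707599e+00, -1.53427631e+01,
       -5.26689040e-02,  6.54828415e-03,  1.65065730e-04]), 'tool_pos': array([0.20046449, 0.59130839, 0.23790358]), 'eef_rot': array([ 1.62611236e-01,  9.86689787e-01, -9.18839399e-04, -8.18719005e-05]), 'contact_force': array([-0.05450711, -0.32430871,  0.3408806 ]), 'moment': array([-0.04589865,  0.0192639 , -0.02273385]), 'finger_force': 0.0, 'opening': 0.9995743470999838}
scene [[409.61650926   0.         285.07212152]
 [  0.         409.61650926 211.62600631]
 [  0.           0.           1.        ]] [ 0.06538189 -1.00827127  0.60288782] [ 0.82721595 -0.17944377  0.11855041 -0.5190949 ]
top [[446.03619874   0.         288.95579077]
 [  0.         446.03619874 211.67478063]
 [  0.           0.           1.        ]] [0.46696996 0.04156146 1.33982833] [ 0.70781956 -0.7053625   0.02997911 -0.02358953]
[[ 2.05769981e-03 -9.63437345e-01 -2.67925826e-01  6.92755542e-02]
 [ 9.99997355e-01  2.25790652e-03 -4.39140545e-04 -8.50863197e-04]
 [ 1.02803587e-03 -2.67924213e-01  9.63439442e-01 -1.47300719e-01]
 [ 0.00000000e+00  0.00000000e+00  0.00000000e+00  1.00000000e+00]]
```

View pics/top0.png

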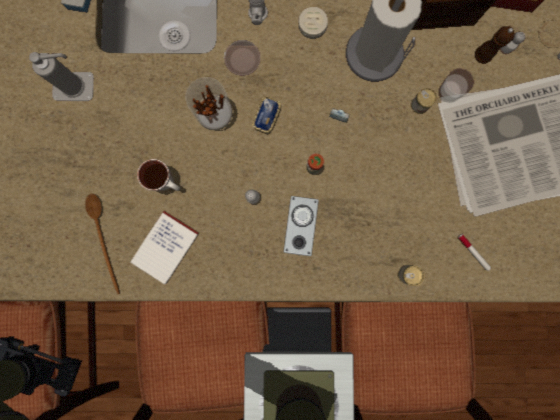

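View pics/scene0.png

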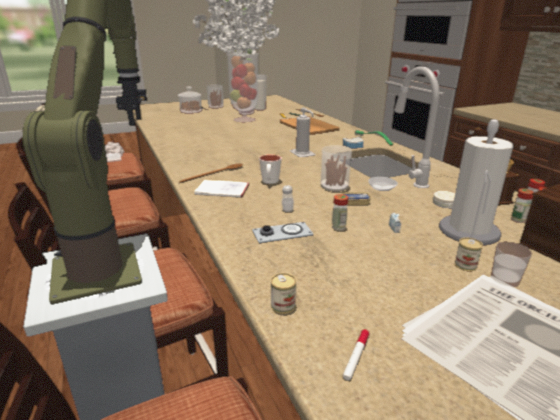

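The top view shows the plate with the collar at about (302,215) and the button at about (298,242). The salt is at (253,197), spice at (316,163), tin at (413,275) and mug at (155,177). I'll enlarge the plate.

```bash
cat > h.py <<'E'
import numpy as np
from scipy.spatial.transform import Rotation as R
def px2w(d,u,v,z,T=None):
    r=np.linalg.solve(d["mtx"],[u,v,1.])
    if "mount" in d:
        s=T; Rt=R.from_quat(s["eef_rot"]).as_matrix(); M=np.array(d["mount"])
        o=Rt@M[:3,3]+s["tool_pos"]; r=Rt@M[:3,:3]@r
    else:
        o=np.array(d["xyz"]); r=R.from_quat(d["orientation"]).as_matrix()@r
    return o+r*(z-o[2])/r[2]
E
python3 - <<'E'
from plant import *
from h import *
import cv2
d=snapshot("top");f=cv2.cvtColor(d["frame"],cv2.COLOR_RGB2BGR)
cv2.imwrite("pics/crop.png",cv2.resize(f[190:262,260:340],None,fx=8,fy=8,interpolation=cv2.INTER_CUBIC))
for p in [(302,215,.014),(298,242,.03),(253,197,.09),(316,163,.1),(413,275,.07)]:print(p,px2w(d,*p))
E
```

```text
(302, 215, 0.014) [ 0.55786222 -0.00917778  0.014     ]
(298, 242, 0.03) [0.47741234 0.00308781 0.03      ]
(253, 197, 0.09) [0.6029245  0.13176408 0.09      ]
(316, 163, 0.1) [ 0.69870993 -0.04514119  0.1       ]
(413, 275, 0.07) [ 0.38489478 -0.32163197  0.07      ]
```

View pics/crop.png

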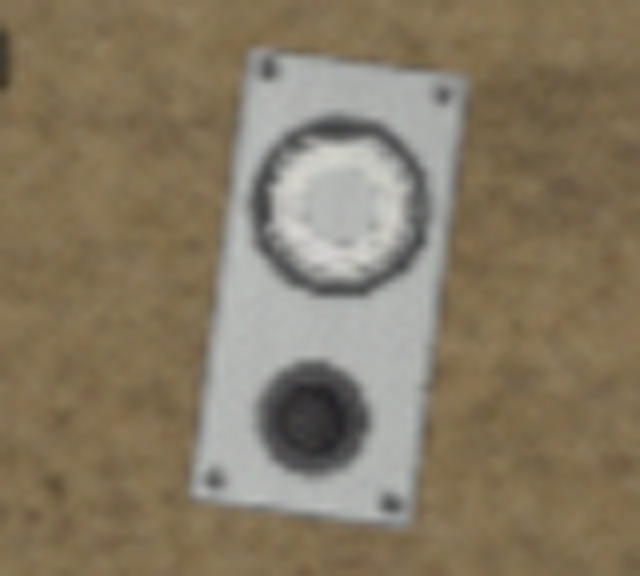

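The crop shows the collar centre at crop (341,206) and the button centre at (312,416). The plate corners are (250,48), (468,76), (412,522) and (192,496). Next I'll compute the tower pose.

```bash
cat >> h.py <<'E'
def rel(s,target,yaw):
    """shift along the present tool axes, turn about tool z so tool x points along yaw (deg), tool down"""
    Rt=R.from_quat(s["eef_rot"]); x=np.array([np.cos(np.radians(yaw)),np.sin(np.radians(yaw)),0]); z=np.array([0,0,-1.])
    G=R.from_matrix(np.c_[x,np.cross(z,x),z])
    return np.round(Rt.inv().apply(np.array(target)-s["tool_pos"]),4),np.round((Rt.inv()*G).as_rotvec(),4)
E
python3 - <<'E'
from plant import *
from h import *
d=snapshot("top")
c=lambda p,z:px2w(d,260+p[0]/8-.44,190+p[1]/8-.44,z)
C=c((341,206),.014);B=c((312,416),.028)
K=[c(p,.008) for p in[(250,48),(468,76),(412,522),(192,496)]]
a=(K[0]+K[1]-K[2]-K[3])/2;yaw=np.degrees(np.arctan2(a[1],a[0]))
ctr=np.mean(K,0);x=a/np.linalg.norm(a)
print(C,B,np.linalg.norm((C-B)[:2]),yaw,np.degrees(np.arctan2(*(C-B)[1::-1])),np.linalg.norm(a),"from plate:",ctr+.03*x,ctr-.05*x)
s=get_state();print(rel(s,[B[0],B[1],.16],yaw+180))
E
```

```text
[ 0.55693832 -0.00973012  0.014     ] [0.47872215 0.00138698 0.028     ] 0.07900227392074546 -7.19889471118355 -8.089437710533302 0.1684830422004665 from plate: [ 0.55773196 -0.00987507  0.008     ] [4.78362590e-01 1.50058682e-04 8.00000000e-03]
(array([-0.4529, -0.4697,  0.0788]), array([-0.0008,  0.    , -0.2011]))
```

```bash
python3 -m jog '[[[-0.037,-0.038,0,0,0,0],[-0.038,-0.039,0,0,0,0],[-0.038,-0.039,0,0,0,0],[-0.038,-0.039,0,0,0,0],[-0.038,-0.039,0,0,0,0],[-0.038,-0.039,0,0,0,0],[-0.038,-0.039,0,0,0,0],[-0.038,-0.039,0,0,0,0],[-0.038,-0.039,0,0,0,0],[-0.038,-0.039,0,0,0,0],[-0.038,-0.039,0.02,0,0,-0.1],[-0.038,-0.039,0.02,0,0,-0.1]]]' 0 10
python3 -m jog '[[[0,0,0,0,0,0],[0,0,0,0,0,0]]]'
python3 - <<'E'
from plant import *
from h import *
import cv2
s=get_state();d=snapshot("wrist");cv2.imwrite("pics/w1.png",cv2.cvtColor(d["frame"],cv2.COLOR_RGB2BGR))
print(s["tool_pos"],s["q"],rel(s,[.478,.001,.05],172.6))
Rt=R.from_quat(s["eef_rot"]).as_matrix();M=np.array(d["mount"])
for P in([.557,-.0098,.014],[.478,.001,.030]):
    p=M[:3,:3].T@(Rt.T@(np.array(P)-s["tool_pos"])-M[:3,3]);q=d["mtx"]@p;print("expect",q[:2]/q[2])
E
```

```text
clock: 1.75
tool_pos: [0.4872, 0.0045, 0.1985]
eef_rot: [0.062, 0.998, 0.0, 0.001]
contact_force: [0.8, 0.2, -0.8]
opening: 0.008
finger_force: 0.0
clock: 2.0
tool_pos: [0.4862, 0.0068, 0.1987]
eef_rot: [0.064, 0.998, 0.0, -0.0]
contact_force: [-0.1, -0.2, 0.2]
opening: 0.004
finger_force: 0.0
[0.48616007 0.00679568 0.19869209] [ 0.09030596  0.58538076 -0.31020784  2.01442783  0.30802744  0.58634688
  1.01368187] (array([ 0.0073, -0.0069,  0.1487]), array([ 0.0008, -0.0005,  0.0019]))
expect [271.82127683 252.55368152]
expect [271.9675766  185.02097789]
```

View pics/w1.png

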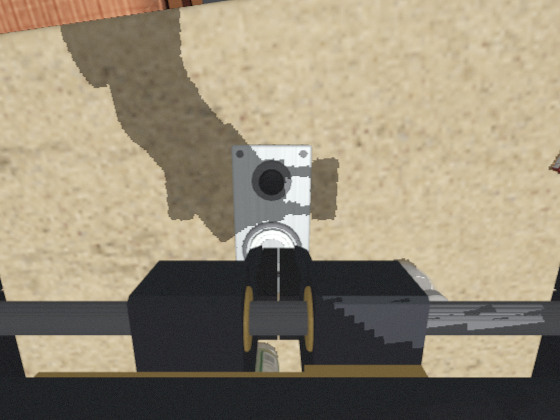

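The wrist view shows the button at (271,182) against a predicted (272,185), so they agree within 2 mm. Next I descend.

```bash
python3 -m jog '[[[0.004,-0.003,0.03,0,0,0],[0.004,-0.003,0.05,0,0,0],[0,0,0.05,0,0,0],[0,0,0.025,0,0,0],[0,0,0.006,0,0,0],[0,0,0.004,0,0,0],[0,0,0,0,0,0]]]'
```

```text
clock: 2.92
tool_pos: [0.4783, 0.0017, 0.0346]
eef_rot: [0.063, 0.998, 0.0, 0.001]
contact_force: [0.7, -0.3, 0.6]
opening: 0.006
finger_force: 0.0
```

```bash
python3 -m jog '[[[0.001,0,0.004,0,0,0],[0,0,0.004,0,0,0],[0,0,0.003,0,0,0],[0,0,0.002,0,0,0],[0,0,0,0,0,0],[0,0,0,0,0,0]]]'
```

```text
clock: 3.68
tool_pos: [0.4775, 0.0014, 0.0238]
eef_rot: [0.063, 0.998, 0.0, 0.002]
contact_force: [-3.4, 0.2, 40.0]
opening: -0.0
finger_force: 20.0
```

Fully down, with contact force at 40 N. Now I release it and look.

```bash
python3 -m jog '[[[0,0,-0.01,0,0,0],[0,0,-0.03,0,0,0],[0,0,-0.05,0,0,0],[0,0,-0.05,0,0,0],[0,0,-0.03,0,0,0],[0,0,0,0,0,0],[0,0,0,0,0,0]]]' 0.0881
python3 - <<'E'
from plant import *
from h import *
import cv2
s=get_state();d=snapshot("wrist");cv2.imwrite("pics/w2.png",cv2.cvtColor(d["frame"],cv2.COLOR_RGB2BGR))
print(s["tool_pos"],rel(s,[.5565,-.0096,.07],172.6))
Rt=R.from_quat(s["eef_rot"]).as_matrix();M=np.array(d["mount"])
for P in([.557,-.0098,.049],[.478,.001,.030]):
    p=M[:3,:3].T@(Rt.T@(np.array(P)-s["tool_pos"])-M[:3,3]);q=d["mtx"]@p;print("expect",q[:2]/q[2])
E
```

```text
clock: 4.55
tool_pos: [0.476, 0.001, 0.1898]
eef_rot: [0.063, 0.998, -0.0, -0.001]
contact_force: [-0.2, -0.8, 0.0]
opening: 0.777
finger_force: 0.0
[0.4759915  0.00104748 0.18980887] (array([-0.0814, -0.0003,  0.1197]), array([-0.0005, -0.0017,  0.0021]))
expect [278.24818253 279.04064401]
expect [279.16478812 196.34457879]
```

View pics/w2.png

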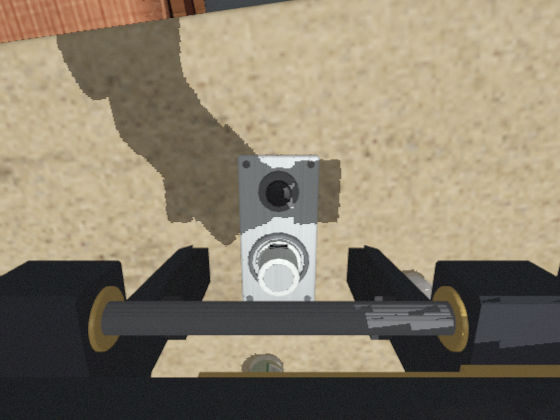

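The head has popped up. Its top is at (279,277), as predicted. Now I move over it and descend.

```bash
python3 -m jog '[[[-0.025,0,0,0,0,0],[-0.03,0,0.02,0,0,0],[-0.0255,0,0.03,0,0,0],[0,0,0.04,0,0,0],[0,0,0.04,0,0,0],[0,0,0.025,0,0,0],[0,0,0.013,0,0,0],[0,0,0,0,0,0],[0,0,0,0,0,0]]]'
python3 - <<'E'
from plant import *
from h import *
s=get_state();print(s["contact_force"],rel(s,[.5567,-.0097,.020],172.6))
E
```

```text
clock: 5.72
tool_pos: [0.5571, -0.0087, 0.0233]
eef_rot: [0.063, 0.998, 0.0, 0.001]
contact_force: [0.2, -0.7, -0.1]
opening: 1.0
finger_force: 0.0
[ 0.22919229 -0.66066641 -0.14893623] (array([ 0.0002, -0.001 ,  0.0033]), array([0.0003, 0.001 , 0.0024]))
```

```bash
python3 -m jog '[[[0,-0.001,0.002,0,0,0],[0,0,0,0,0,0],[0,0,0,0,0,0],[0,0,0,0,0,0],[0,0,0,0,0,0],[0,0,0,0,0,0],[0,0,0,0,0,0],[0,0,0,0,0,0]]]' 0.03 30
```

```text
clock: 6.72
tool_pos: [0.5566, -0.0091, 0.0207]
eef_rot: [0.063, 0.998, 0.0, 0.0]
contact_force: [-0.2, 2.1, 0.1]
opening: 0.466
finger_force: 30.0
```

Gripped at about 41 mm. The pull to the second stop is about 125 mm.

```bash
python3 -m jog '[[[0,0,-0.008,0,0,0],[0,0,-0.012,0,0,0],[0,0,-0.012,0,0,0],[0,0,-0.01,0,0,0],[0,0,-0.008,0,0,0],[0,0,-0.01,0,0,0],[0,0,-0.012,0,0,0],[0,0,-0.012,0,0,0],[0,0,-0.012,0,0,0],[0,0,-0.012,0,0,0],[0,0,-0.008,0,0,0],[0,0,0,0,0,0]]]'
python3 -m jog '[[[0,0,-0.004,0,0,0],[0,0,-0.003,0,0,0],[0,0,0,0,0,0],[0,0,0,0,0,0]]]'
```

```text
clock: 8.22
tool_pos: [0.5565, -0.0092, 0.1373]
eef_rot: [0.063, 0.998, 0.0, 0.0]
contact_force: [2.6, 5.8, -4.1]
opening: 0.462
finger_force: 30.0
clock: 8.72
tool_pos: [0.5565, -0.0093, 0.1437]
eef_rot: [0.063, 0.998, 0.001, 0.0]
contact_force: [1.6, 4.4, -4.7]
opening: 0.465
finger_force: 30.0
```

```bash
python3 -m jog '[[[0,0,-0.0015,0,0,0],[0,0,0,0,0,0],[0,0,0,0,0,0]]]' - 45;python3 -m jog '[[[0,0,-0.0015,0,0,0],[0,0,0,0,0,0],[0,0,0,0,0,0]]]'
```

```text
clock: 9.1
tool_pos: [0.5565, -0.0092, 0.1452]
eef_rot: [0.063, 0.998, 0.001, 0.0]
contact_force: [2.2, 5.1, -4.3]
opening: 0.467
finger_force: 45.0
clock: 9.48
tool_pos: [0.5565, -0.0093, 0.1462]
eef_rot: [0.063, 0.998, 0.001, -0.0]
contact_force: [3.1, 5.1, -8.4]
opening: 0.463
finger_force: 45.0
```

The force is rising at the expected height, so this is the second stop. I'll add a small preload and check with pictures.

```bash
python3 -m jog '[[[0,0,-0.0006,0,0,0],[0,0,0,0,0,0],[0,0,0,0,0,0],[0,0,0,0,0,0]]]'
python3 - <<'E'
from plant import *
import cv2
d=snapshot("scene");f=cv2.cvtColor(d["frame"],cv2.COLOR_RGB2BGR)
cv2.imwrite("pics/s2.png",cv2.resize(f[130:310,180:400],None,fx=3,fy=3,interpolation=cv2.INTER_CUBIC))
E
```

```text
clock: 9.98
tool_pos: [0.5565, -0.0092, 0.1463]
eef_rot: [0.063, 0.998, 0.001, -0.0]
contact_force: [4.5, 4.4, -13.1]
opening: 0.465
finger_force: 45.0
```

View pics/s2.png

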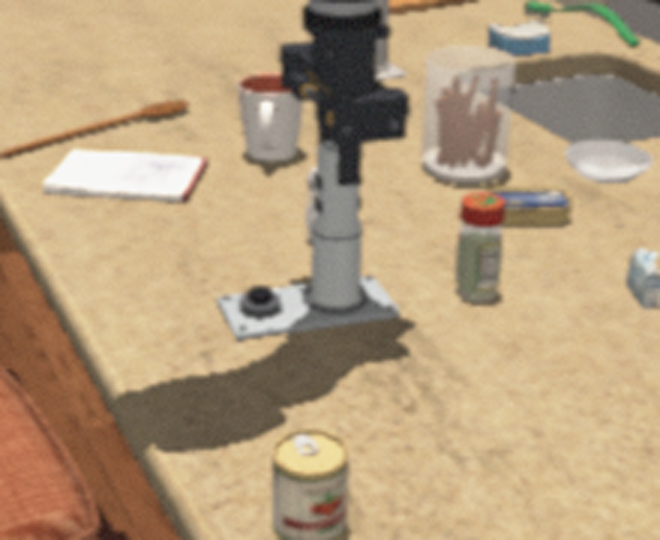

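The picture shows the outer section fully out, with its joint line at crop (338,235), and the head still gripped above it. The bystanders have not moved. The upward force is 13 N against a firm stop, so I'm handing in.

```bash
python3 -c "
from plant import *
print(finish_job())"
```

```text
the job is handed in; nothing more can be done
None
```

I pressed and released the button, the head popped up, and I pulled the column to its second stop, where the gripper held it still with both sections out at hand-in. The neighbouring items I could see in the last picture hadn't moved. One possible issue is that the wrist sensor read 40 N with the closed fingertips on the fully pressed button, right at the limit given for the arm and gripper body.

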